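# Load the paint carrier

### The arm

A 7-joint arm with a two-finger parallel gripper is mounted at the origin on the work surface. World frame = base frame: x ahead of the robot, y to its left, z up, the work surface at z = 0. Lengths are in m, angles in degrees, forces in N, time in s.
With the tool pointing down it reaches from about 0.35 to 0.9 m from the base axis. Payload 19.9 kg.
Tool frame: the origin (TCP) lies on the front face of the gripper's body, between the roots of the fingers; the fingertips stand 73 mm ahead of it and the grasp point (between the pads) lies 54 mm ahead of it (grasp_offset is the distance from the TCP to the grasp point, in m); z points along the fingers, y is the line along which they close (so a half turn about z gives the same grasp; the last joint's range is limited). The gripper opens to 85 mm and grips with 20 to 120 N. Pads are 22 mm wide; open, the fingers measure 114 mm over their backs; the gripper's body (76 mm by 85 mm) begins 54 mm behind the grasp point. The pads swing forward as they close: fully open they stand 13 mm farther back than shut.
Start: joints at [-75.43, 23.915, -0.59, 92.452, 0.269, 63.638, -3.037], TCP at [0.182, 0.598, 0.304] pointing down, gripper open.
Joint ranges: [-161.28, 161.28], [-22.2, 115.67], [-73.04, 71.86], [3.21, 147.25], [-68.34, 248.33], [10.77, 114.83], [-161.83, 161.83]. Speed limits (degrees/s): [108.29, 108.29, 136.94, 136.94, 172.46, 172.46, 172.46].

### API

Orientations are given as a 3x3 rotation matrix whose columns are the frame's x, y, z axes.
In Python, from rig import * gives the robot as it stands. The module is installed in compiled form; this text tells all that it offers.
- The arm moves only by the tool play_rows, never from a script. Its argument "series" is a list of rows, each a list of 3 entries, a list of its own where there are three numbers: the shift along the tool's x, y, z in cm, then the turn, a rotation vector about the tool's x, y, z in rad, then the finger opening in cm, from 0 to 8.54. In form: [[[dx, dy, dz], [rx, ry, rz], hand], ...]. A call has 1 to 10 rows; each row is the pose to reach, as a shift and turn from the pose commanded when the call began, along the tool's axes at that moment; what a row does not reach only later rows make up. A row lasts 1/12 s, in which the tool goes at most 41.7 mm and 7.16 degrees, less where a joint would pass 70% of its speed; a pose out of reach is approached as far as the arm can. A call with a gripper value outside its range is refused whole. The fingers move at their own pace and stop on an object; the grip force is fixed at half the most. Time passes only in rows, so rows that repeat a pose let the fingers close. It gives the time, the measured TCP pose, the force, the opening and the grip force at its end, in the units of the state.
- sense(): the state, without advancing time (a new reading comes with each control period).
- read_camera(name): name is "scene" or "side" or "wrist"; returns a dict with "frame" (400x640x3 uint8, red, green, blue), "camera_matrix" (3x3 intrinsics, pixels), "xyz" and "orientation" of the camera in the world; the wrist camera has in their place "mount" (4x4, takes a point from camera to tool coordinates, whose origin is the TCP and whose axes are the flange's). Camera axes: x right, y up, looking along -z (the intrinsics and any distortion apply to the point x, -y, -z); pixel columns grow to the right and rows downward; lengths in m; the calibration is good to about 2 mm. A picture is of the moment at which its call begins: read the wrist's pose just before it. There is no depth.
- hand_in(): hands the job in; it is judged then, once.
The state is a dict: "time": time; "joint_positions": joint angles; "qvel": joint speeds; "tau": joint torques, N m; "ee_pos": TCP position; "eef_rot": TCP orientation; "contact_force": force on the tool from outside, world axes, zero at the start; "moment": the same for the moment, N m; "grip_width": finger opening in m; "finger_force": force on a finger pad.
Only numpy, scipy, OpenCV 4.12 (cv2) and the standard library are available. Lean on these libraries where they do the work, as an engineer would, in place of code of your own. Each camera call takes 0.05 s, during which the arm holds its last target. There are 200 camera calls.

### The job

Load the paint carrier: first press its hold-down lever down until the catch holds it, then stand every lidded jar and bottle from the bench upright on the carrier's floor, set down gently and not dropped, and only then push the sliding side gate fully home until its spring catch clicks in behind it. Leave the mug, the brush pot, the tape and the other bits on the bench where they are.

Things in the scene. Friction and masses are not known exactly. Their poses are not given: they have to be found in the camera images.
- carrier: long low plywood tray fixed left of the robot's middle. Origin: centre of underside, on the bench; x along its length away from the robot, y left. Flat floor 8 mm above the bench, inside x -165..165, y -55..55 mm: room for one row of five. Walls 8 mm thick, tops 42 mm above the bench. Its right (-y) side is open at x 35..165 until the gate is shut. Place and yaw vary
- gate (a joint): grey panel 145 mm long sliding along carrier x on the outside of its right side; m: 0 = fully open (towards the robot), 0.140 = home at its stop; starts at 0 to 0.06. About 5 N friction, up to 6 N more to pass the catch in the last 15 mm; from 0.137 on the catch drops in behind the gate's pin and holds it (rests at 0.136 to 0.140)
- gate_tab (a point): on the face towards the robot (carrier -x) of the gate's black push tab, mid-width, 65 mm above the bench. The tab is 12 mm thick (carrier x), 26 mm wide (y), 17 to 85 mm above the bench, outside the gate, 84 mm right of the carrier's centre line; face at carrier x = -48.5 mm when open, +91.5 when home. Push along carrier +x. Nothing is above it
- gate_catch (a joint): sprung steel tooth of the gate's catch, on the outside near the carrier's far right corner: 0 = sprung fully in, grows to about 0.006 m while the gate's pin pushes it aside
- lever (a joint): hold-down lever outside the carrier's left (+y) side, free end towards the robot, pivot at carrier x 50, y 95, z 34 mm; rad: 0 = up at the start (raised 0.5 rad), 0.50 = level; held by the catch it rests at about 0.49; 0.56 = end stop. Spring force at the pad 3 N up, 6 N down, about 10 N with the catch; press past 0.52 and the catch drops in over its pin
- lever_pad (a point): centre of the top face of the black press pad, 34 x 34 mm, at the lever's free end, 105 mm from the pivot; about 90 mm above the bench when up, 40 mm (carrier x -55, y 95) when held. It travels in an arc: down, and about 15 mm towards the robot
- lever_catch (a joint): sprung steel tooth of the lever's catch, on a post 56 mm high beside the lever's middle on its outer side: 0 = sprung fully in, grows to about 0.006 m while the lever's pin pushes it aside
- jar1: lidded paint jar, white plastic with an ochre band: a cylinder 52 mm across and 70 mm high, then a white lid 48 mm across up to 84 mm; about 0.2 kg, most of it in the lower half; stands upright on the bench at the start; may be absent (None). Origin: centre of its underside; z axis: up along the jar
- jar2: lidded paint jar, white plastic with an ochre band: a cylinder 52 mm across and 70 mm high, then a white lid 48 mm across up to 84 mm; about 0.2 kg, most of it in the lower half; stands upright on the bench at the start; may be absent (None). Origin: centre of its underside; z axis: up along the jar
- jar3: lidded paint jar, white plastic with an ochre band: a cylinder 52 mm across and 70 mm high, then a white lid 48 mm across up to 84 mm; about 0.2 kg, most of it in the lower half; stands upright on the bench at the start; may be absent (None). Origin: centre of its underside; z axis: up along the jar
- bottle1: lidded glue bottle, white plastic with a paper label: a cylinder 48 mm across and 80 mm high, then a narrow grey cap 24 mm across up to 116 mm; about 0.22 kg, most of it in the lower half; stands upright on the bench at the start; may be absent (None). Origin: centre of its underside; z axis: up along the bottle
- bottle2: lidded glue bottle, white plastic with a paper label: a cylinder 48 mm across and 80 mm high, then a narrow grey cap 24 mm across up to 116 mm; about 0.22 kg, most of it in the lower half; stands upright on the bench at the start; may be absent (None). Origin: centre of its underside; z axis: up along the bottle
- tape: roll of masking tape lying flat, 70 mm across, 24 mm high, origin centre of underside; bystander, stays
- screwdriver: screwdriver with wooden handle, 170 mm long, lying along its x axis; origin on its underside near the middle; bystander, stays
- offcut: wood offcut 100 x 45 x 22 mm lying flat, origin centre of underside; bystander, stays
- sanding_block: cork sanding block 100 x 60 x 30 mm, origin centre of underside; bystander, stays
- mug: white mug, 76 mm across, 85 mm high, no lid, handle at its +y; origin centre of underside; bystander, stays
- brush_pot: steel pot of paint brushes, 76 mm across and 95 mm high, brushes up to 170 mm; origin centre of underside; bystander, stays
Not all that is in view belongs to the job. What is shaped like the jar3 but purple or yellow is not meant.

How it is judged (in metres and radians):
On the way, in this order (a step that is already met when the one before it is completed fails the run):
1. the hold-down lever is pressed down and held by its catch (value of joint lever above 0.46 rad and value of joint lever_catch below 0.003 m), for 0.2 s.
2. every jar and bottle present stands upright on the carrier's floor, let go (x of jar1 in the frame of carrier between -0.15 and 0.15 m and y of jar1 in the frame of carrier between -0.04 and 0.04 m and z of each of jar1, jar2, jar3, bottle1, bottle2 in the frame of carrier below 0.016 m and angle between each of jar1, jar2, jar3, bottle1, bottle2's own z axis and vertical below 0.12 rad and linear speed of each of jar1, jar2, jar3, bottle1, bottle2 below 0.05 m/s and contact force between the fingers and jar1 below 0.05 N and x of jar2 in the frame of carrier between -0.15 and 0.15 m and y of jar2 in the frame of carrier between -0.04 and 0.04 m and contact force between the fingers and jar2 below 0.05 N and x of jar3 in the frame of carrier between -0.15 and 0.15 m and y of jar3 in the frame of carrier between -0.04 and 0.04 m and contact force between the fingers and jar3 below 0.05 N and x of bottle1 in the frame of carrier between -0.15 and 0.15 m and y of bottle1 in the frame of carrier between -0.04 and 0.04 m and contact force between the fingers and bottle1 below 0.05 N and x of bottle2 in the frame of carrier between -0.15 and 0.15 m and y of bottle2 in the frame of carrier between -0.04 and 0.04 m and contact force between the fingers and bottle2 below 0.05 N), for 0.2 s.
3. the gate is fully home with the catch sprung in behind it (value of joint gate above 0.134 m and value of joint gate_catch below 0.003 m), for 0.2 s.
At the end, for the whole second after the job is handed in: Every jar and bottle present stands on the carrier's floor (centre within 150 mm of its centre lengthwise, 40 mm across), upright within 0.12 rad, at rest, released; lever held down (over 0.46 rad) and gate home (over 0.134 m), both catches sprung in (under 3 mm) (all of step 1 and all of step 2 and all of step 3); the robot touches nothing.
It fails at once if a bystander is moved more than 5 cm (distance of any of tape, screwdriver, offcut, sanding_block, mug, brush_pot from where it was at the start of the episode above 0.05 m).
It fails at once if the mug or the brush pot is knocked over (angle between any of mug, brush_pot's own z axis and vertical above 0.8 rad).
It fails at once if a jar or bottle is dropped (falls free faster than 0.9 m/s, from over 4 cm) ((linear speed of jar1 above 0.9 m/s and contact force between the fingers and jar1 below 0.01 N) or (linear speed of jar2 above 0.9 m/s and contact force between the fingers and jar2 below 0.01 N) or (linear speed of jar3 above 0.9 m/s and contact force between the fingers and jar3 below 0.01 N) or (linear speed of bottle1 above 0.9 m/s and contact force between the fingers and bottle1 below 0.01 N) or (linear speed of bottle2 above 0.9 m/s and contact force between the fingers and bottle2 below 0.01 N)).
Of jar1, jar2, jar3, bottle1, bottle2 only 3 to 5 are there at a start; the rules pass over those that are not, and their reading is None.
At some moment in a run one of jar1, jar2, jar3, bottle1, bottle2 may be knocked a few centimetres aside while the robot is not near it.
It also fails if it takes over 210 s, if anything falls off the work surface, if the arm or the gripper's body presses on something with over 40 N, if the wrist force passes 120 N, or if a joint passes its speed limit or range.

## Working session

There is one attempt and no reset: what is moved stays moved. The work goes in short steps, Python scripts to look and compute and a tool call to move; the robot and the scene stay as the last step left them, time stands still between calls to the robot, and variables do not carry over. Pictures are saved under pics/ and viewed, at most 14 in all, crops included, and the job is handed in when it is done.

Besides the shell and the picture viewer there is one more tool, called after ">>>" by a JSON object that holds its "fn" and its "kwargs". play_rows: Moves the arm, as the interface text tells. Its arguments: {"type":"object","properties":{"series":{"type":"array","items":{"type":"array"}}},"required":["series"]}

```bash
mkdir -p pics; cat > h.py <<'E'
import numpy as np, cv2
from rig import *
def cam(n):
    s=sense(); c=read_camera(n); K=np.array(c["camera_matrix"])
    if n=="wrist":
        M=np.array(c["mount"]);T=np.eye(4);T[:3,:3]=s["eef_rot"];T[:3,3]=s["ee_pos"];W=T@M
        R,t=W[:3,:3],W[:3,3]
    else: R,t=np.array(c["orientation"]),np.array(c["xyz"])
    return c["frame"],K,R,t,c
def ray(K,R,t,u,v,z):
    d=R@(np.diag([1,-1,-1])@np.linalg.solve(K,[u,v,1])); return t+d*(z-t[2])/d[2]
def proj(K,R,t,p):
    q=K@(np.diag([1,-1,-1])@(R.T@(np.array(p)-t))); return q[:2]/q[2]
def save(f,n): cv2.imwrite("pics/"+n,cv2.cvtColor(f,cv2.COLOR_RGB2BGR))
E
python3 - <<'E'
from h import *
s=sense();print(s)
for n in("scene","side","wrist"):
    f,K,R,t,c=cam(n);save(f,n+"0.png");print(n,K.tolist(),t,R.round(3).tolist(),[k for k in c], c.get("mount"))
E
```

```text
{'time': 0.0, 'joint_positions': array([-75.42913614,  23.94807968,  -0.59106027,  92.4876986 ,
         0.26819008,  63.63731248,  -3.03755911]), 'qvel': array([-0.02895522,  0.02922757,  0.03787615,  0.0697062 , -0.0806806 ,
       -0.00506566, -0.04603377]), 'tau': array([ 9.05723628e-04, -8.64450788e+01,  6.79248199e-01, -4.34889543e+01,
        1.91567437e-02,  7.50509935e-03,  3.93328207e-05]), 'ee_pos': array([0.18211037, 0.59759442, 0.30324375]), 'eef_rot': array([[-9.56565395e-01,  2.91517680e-01, -2.96900295e-04],
       [ 2.91517822e-01,  9.56564625e-01, -1.21585854e-03],
       [-7.04399424e-05, -1.24959993e-03, -9.99999217e-01]]), 'contact_force': array([ 0.39245559, -0.14530659,  1.01018291]), 'moment': array([-0.01784817, -0.03878622, -0.03763623]), 'finger_force': 0.0, 'grip_width': 0.08540078656238471}
scene [[482.94728377880955, 0.0, 313.6666806039542], [0.0, 482.94728377880955, 202.7258543602981], [0.0, 0.0, 1.0]] [ 0.87543317 -0.59649217  0.95629623] [[0.873, -0.404, 0.274], [0.488, 0.706, -0.513], [0.014, 0.582, 0.813]] ['frame', 'camera_matrix', 'xyz', 'orientation'] None
side [[482.78673962373364, 0.0, 323.78436168391517], [0.0, 482.78673962373364, 199.97454345858247], [0.0, 0.0, 1.0]] [0.51082422 0.97541031 0.82574552] [[-0.999, 0.018, -0.04], [-0.043, -0.586, 0.809], [-0.008, 0.81, 0.586]] ['frame', 'camera_matrix', 'xyz', 'orientation'] None
wrist [[339.507839420556, 0.0, 321.4385179026012], [0.0, 339.507839420556, 191.48186640834686], [0.0, 0.0, 1.0]] [0.11559919 0.61890525 0.37417416] [[0.29, -0.919, -0.266], [0.957, 0.279, 0.081], [-0.0, -0.278, 0.961]] ['frame', 'camera_matrix', 'mount'] [[ 1.11635321e-03  9.60717826e-01  2.77524798e-01  6.98160634e-02]
 [ 9.99999093e-01 -8.63377703e-04 -1.03374491e-03  8.86561260e-04]
 [-7.53528438e-04  2.77525700e-01 -9.60717918e-01 -7.08491537e-02]
 [ 0.00000000e+00  0.00000000e+00  0.00000000e+00  1.00000000e+00]]
```

View pics/scene0.png

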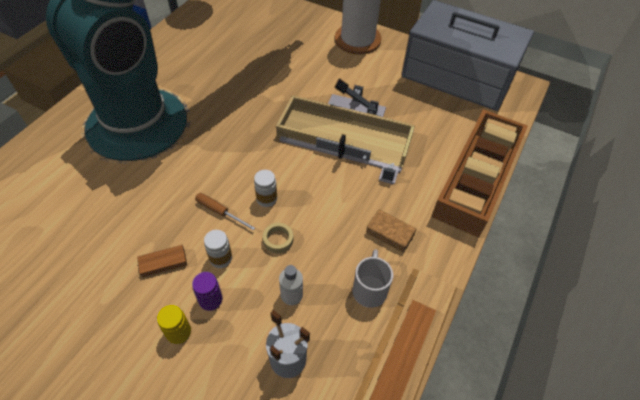

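View pics/side0.png

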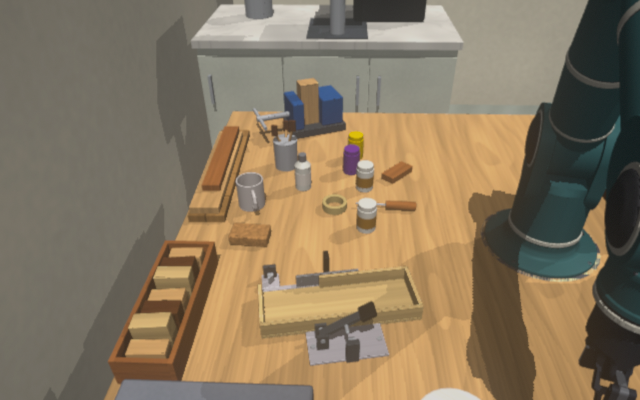

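The scene shows two ochre jars, at (265,187) and (217,247), and one bottle at (291,285). The carrier is around (345,130). The purple and yellow jars are decoys. Next I'll zoom in for precise pixels.

```bash
python3 - <<'E'
import cv2
a=cv2.imread("pics/scene0.png")[70:190,265:425];b=cv2.imread("pics/side0.png")[240:370,250:430]
cv2.imwrite("pics/ca.png",cv2.resize(a,None,fx=5,fy=5,interpolation=2)[:600,:800]);cv2.imwrite("pics/cb.png",cv2.resize(b,None,fx=4.4,fy=4.4,interpolation=2))
E
```

```text
(no output)
```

View pics/ca.png

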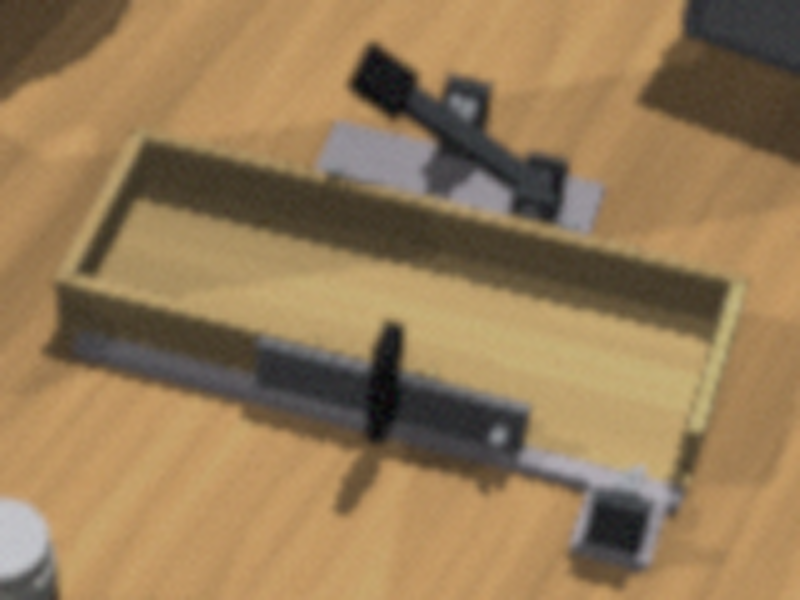

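View pics/cb.png

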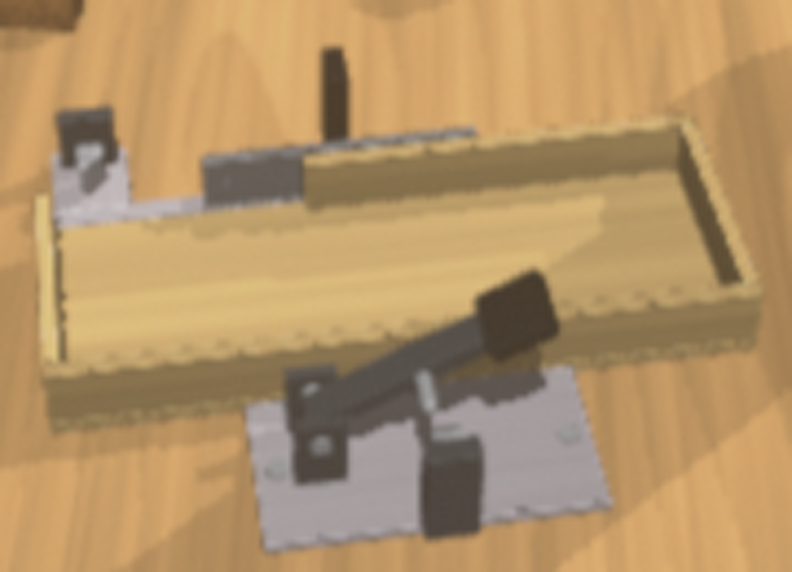

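```bash
cat > fit.py <<'E'
from h import *
from scipy.optimize import least_squares
A=cam("scene");B=cam("side")
def tri(a,b):
    o=[]
    for C,(u,v) in((A,a),(B,b)):
        d=C[2]@(np.diag([1,-1,-1])@np.linalg.solve(C[1],[u,v,1]));o.append((C[3],d/np.linalg.norm(d)))
    M=sum(np.eye(3)-np.outer(d,d) for _,d in o);r=sum((np.eye(3)-np.outer(d,d))@t for t,d in o)
    return np.linalg.solve(M,r)
E
python3 - <<'E'
from fit import *
sc=[((293.6,96.6),(-.173,.063)),((277,127),(-.173,-.063)),((414,126.6),(.173,.063))]
sd=[((423.2,306.4),(-.173,.063)),((405.7,266.8),(-.173,-.063)),((260.2,324.5),(.173,.063))]
W=[];L=[]
for C,S in((A,sc),(B,sd)):
    for p,l in S: W.append(ray(*C[1:4],*p,.042)[:2]);L.append(l)
W=np.array(W);L=np.array(L);print(W.round(4))
def f(q):
    c,s=np.cos(q[2]),np.sin(q[2]);return (L@np.array([[c,s],[-s,c]])+q[:2]-W).ravel()
r=least_squares(f,[.5,.3,0]);print(r.x,r.fun.reshape(-1,2).round(4))
q=r.x;c,s=np.cos(q[2]),np.sin(q[2])
def loc(p): d=p[:2]-q[:2];return np.array([c*d[0]+s*d[1],-s*d[0]+c*d[1],p[2]])
for n,a,b in(("pad",(341.6,86),(367.7,310.9)),("tabtop",(343.6,135),(325.7,251.4))):
    p=tri(a,b);print(n,p.round(4),loc(p).round(4))
for nm,C,box in(("scene",A,(190,160,310,310)),("side",B,(285,145,390,240))):
    h=cv2.cvtColor(C[0],cv2.COLOR_RGB2HSV);m=((h[...,1]<60)&(h[...,2]>110)).astype(np.uint8)
    k=np.zeros_like(m);x0,y0,x1,y1=box;k[y0:y1,x0:x1]=m[y0:y1,x0:x1]
    n,_,st,ce=cv2.connectedComponentsWithStats(k)
    for i in range(1,n):
        if st[i][4]>40:print(nm,st[i],ce[i].round(1))
b0=cv2.resize(cv2.cvtColor(A[0],cv2.COLOR_RGB2BGR)[165:315,190:310],None,fx=4,fy=4,interpolation=2)
b1=cv2.resize(cv2.cvtColor(B[0],cv2.COLOR_RGB2BGR)[140:240,285:390],None,fx=3,fy=3,interpolation=2)
o=np.zeros((600,800,3),np.uint8);o[:600,:480]=b0;o[:300,480:795]=b1;cv2.imwrite("pics/cc.png",o)
E
```

```text
[[0.3437 0.2671]
 [0.3651 0.1455]
 [0.6765 0.3268]
 [0.3368 0.2705]
 [0.3624 0.1511]
 [0.6752 0.3309]]
[0.52042505 0.23813085 0.17703952] [[-0.0046  0.0025]
 [-0.0039  0.0002]
 [ 0.0031  0.0038]
 [ 0.0022 -0.0008]
 [-0.0012 -0.0055]
 [ 0.0044 -0.0003]]
pad [0.4585 0.3259 0.0859] [-0.0455  0.0973  0.0859]
tabtop [0.5482 0.1618 0.0935] [ 0.0139 -0.08    0.0935]
scene [254 170  22  18 297] [264.4 177.9]
scene [226 212  29  18  84] [240.  220.5]
scene [204 230  25  20 384] [215.4 239.5]
scene [279 265  24  24 315] [290.6 277.2]
side [285 145  26  46 650] [297.9 169.3]
side [356 160  18  18 271] [364.6 168.7]
side [357 187  15   5  44] [364.  189.2]
side [356 198  30  21 362] [367.3 207.7]
side [357 227  18   6  53] [365.5 230.1]
```

View pics/cc.png

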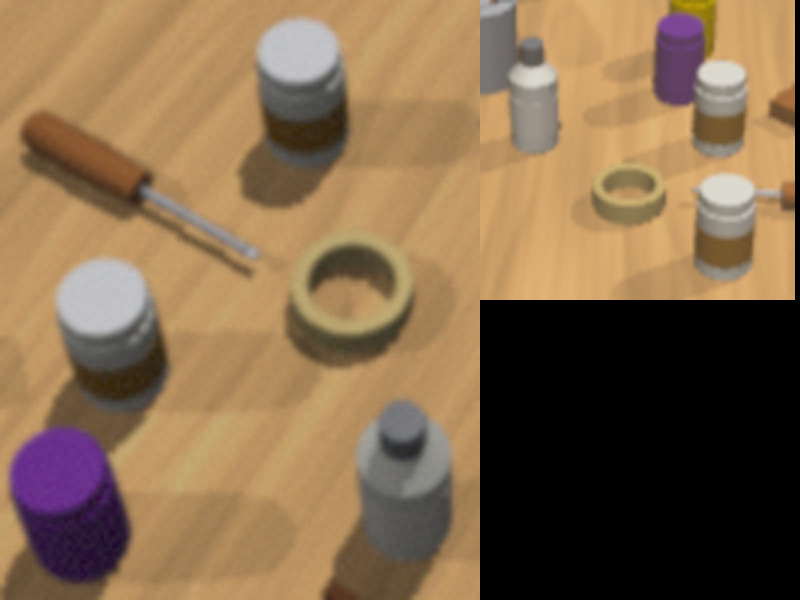

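The lid-top centres in the scene view are jarA (264.7,178), jarB (215.8,239.3) and the bottle cap (290.8,270.3). In the side view they are (367.3,203.7), (365.7,165.7) and (302.3,155).

```bash
cat >> h.py <<'E'
from scipy.spatial.transform import Rotation as Ro
Q=[.5204,.2381,.177]
def car(x,y):
    c,s=np.cos(Q[2]),np.sin(Q[2]);return np.array([Q[0]+c*x-s*y,Q[1]+s*x+c*y])
def go(x,y,z,yaw=None):
    "yaw: world angle of tool y (deg), half turns alike"
    s=sense();R=np.array(s["eef_rot"]);p=np.array(s["ee_pos"])
    cur=np.degrees(np.arctan2(R[1,1],R[0,1]))
    if yaw is None: yaw=cur
    yaw=cur+(yaw-cur+90)%180-90
    a=np.radians(yaw);ya=np.array([np.cos(a),np.sin(a),0]);za=np.array([0,0,-1.]);T=np.stack([np.cross(ya,za),ya,za],1)
    print("shift cm",(R.T@(np.array([x,y,z])-p)*100).round(2),"rot",Ro.from_matrix(R.T@T).as_rotvec().round(3),"J7",s["joint_positions"][6].round(1),"yaw",cur.round(1),"p",p.round(4),"t",s["time"])
E
python3 - <<'E'
from fit import *
for n,a,b in(("jarA",(264.7,178),(367.3,203.7)),("jarB",(215.8,239.3),(365.7,165.7)),("cap",(290.8,270.3),(302.3,155)),("purple",(205,281.5),((680-480)/3+285,140+27/3))):
    print(n,tri(a,b).round(4))
go(*car(-.048,.096),.2,10)
E
```

```text
jarA [ 0.4478 -0.0394  0.0816]
jarB [ 0.4467 -0.2289  0.0801]
cap [ 0.6312 -0.2283  0.1135]
purple [ 0.4873 -0.3203  0.0829]
shift cm [-34.2  -18.19  10.38] rot [-0.   0.   1.1] J7 -3.0 yaw 73.1 p [0.1821 0.5978 0.3038] t 0.35
```

>>> {"fn": "play_rows", "kwargs": {"series": [[[-34.2, -18.2, 10.4], [0, 0, 1.1], 0], [[-34.2, -18.2, 10.4], [0, 0, 1.1], 0], [[-34.2, -18.2, 10.4], [0, 0, 1.1], 0], [[-34.2, -18.2, 10.4], [0, 0, 1.1], 0], [[-34.2, -18.2, 10.4], [0, 0, 1.1], 0], [[-34.2, -18.2, 10.4], [0, 0, 1.1], 0], [[-34.2, -18.2, 10.4], [0, 0, 1.1], 0], [[-34.2, -18.2, 10.4], [0, 0, 1.1], 0], [[-34.2, -18.2, 10.4], [0, 0, 1.1], 0], [[-34.2, -18.2, 10.4], [0, 0, 1.1], 0]]}}

```text
time: 1.18
ee_pos: [0.4586, 0.3206, 0.1992]
eef_rot: [[-0.164, 0.986, 0.001], [0.986, 0.164, -0.001], [-0.001, 0.0, -1.0]]
contact_force: [0.2, -0.2, -0.3]
grip_width: -0.0002
finger_force: 0.0
```

```bash
python3 - <<'E'
from h import *
go(*car(-.050,.095),.125,10.1)
f,K,R,t,c=cam("wrist");save(f,"w1.png")
for x in(-.173,.173):
  for y in (-.063,.063): print(proj(K,R,t,[*car(x,y),.042]).round())
print(proj(K,R,t,[*car(-.045,.095),.088]).round())
E
```

```text
shift cm [ 0.3  -0.37  7.41] rot [ 0.     0.001 -0.011] J7 -20.0 yaw 9.5 p [0.4586 0.3206 0.1992] t 1.1833
[170. 378.]
[146. 238.]
[587. 374.]
[623. 233.]
[322. 217.]
```

View pics/w1.png

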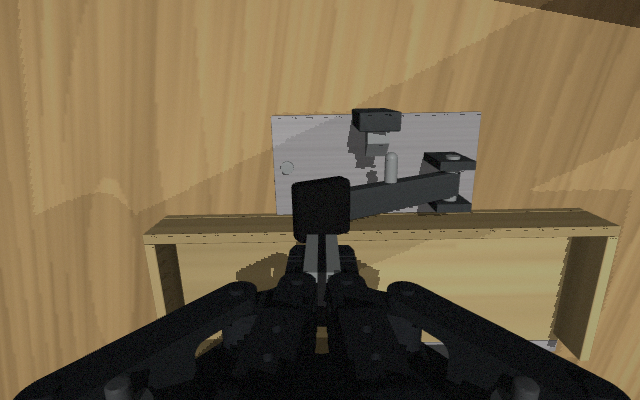

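The pad is at (322,210), about 7 px (5 mm) further in +y than predicted, and the carrier corners match within 5 px. I'll shift the carrier estimate +3 mm in y and press.

```bash
sed -i 's/^Q=.*/Q=[.520,.241,.175]/' h.py; python3 - <<'E'
from h import *
go(*car(-.050,.097),.104,10)
E
```

```text
shift cm [ 1.18 -0.52  9.43] rot [ 0.     0.003 -0.008] J7 -19.5 yaw 9.5 p [0.4609 0.3174 0.1984] t 1.2333
```

>>> {"fn": "play_rows", "kwargs": {"series": [[[1.2, -0.2, 1.5], [0, 0, 0], 0], [[1.2, -0.2, 3], [0, 0, 0], 0], [[1.2, -0.2, 4], [0, 0, 0], 0], [[1.2, -0.4, 5], [0, 0, 0], 0], [[1.2, -0.5, 6], [0, 0, 0], 0], [[1.2, -0.6, 7], [0, 0, 0], 0], [[1.2, -0.7, 8], [0, 0, 0], 0], [[1.2, -0.7, 8.6], [0, 0, 0], 0], [[1.2, -0.7, 9], [0, 0, 0], 0], [[1.2, -0.7, 9.2], [0, 0, 0], 0]]}}

```text
time: 2.07
ee_pos: [0.4469, 0.3345, 0.1074]
eef_rot: [[-0.174, 0.985, -0.001], [0.985, 0.174, -0.001], [-0.0, -0.001, -1.0]]
contact_force: [-4.2, 0.2, 6.5]
grip_width: -0.0003
finger_force: 3.0
```

>>> {"fn": "play_rows", "kwargs": {"series": [[[0, 0, 0.1], [0, 0, 0], 0], [[0, 0, 0.3], [0, 0, 0], 0], [[0, 0, 0.4], [0, 0, 0], 0], [[0, 0, 0.4], [0, 0, 0], 0]]}}

```text
time: 2.4
ee_pos: [0.4472, 0.3347, 0.1053]
eef_rot: [[-0.174, 0.985, -0.001], [0.985, 0.174, 0.0], [0.001, -0.001, -1.0]]
contact_force: [-14.5, -7.3, 36.7]
grip_width: 0.0001
finger_force: 18.9
```

>>> {"fn": "play_rows", "kwargs": {"series": [[[0, 0, -1], [0, 0, 0], 0], [[0, 0, -3], [0, 0, 0], 0], [[0, 0, -6], [0, 0, 0], 0], [[-5, 0, -10], [0, 0, 0], 8.5], [[-10, 0, -13], [0, 0, 0], 8.5], [[-10, 0, -13], [0, 0, 0], 8.5]]}}

```text
time: 2.9
ee_pos: [0.4649, 0.2347, 0.2354]
eef_rot: [[-0.175, 0.985, 0.001], [0.985, 0.175, 0.0], [0.0, 0.001, -1.0]]
contact_force: [0.6, -0.3, 0.4]
grip_width: 0.0357
finger_force: 0.0
```

```bash
python3 - <<'E'
from h import *
go(.4478,-.0394,.25,100)
f,K,R,t,c=cam("side");save(cv2.resize(f[140:360,230:440],None,fx=2.6,fy=2.6,interpolation=2),"s2.png")
E
```

```text
shift cm [-26.69  -6.47  -1.47] rot [ 1.00e-03  1.00e-03 -1.57e+00] J7 -12.6 yaw 10.1 p [0.4649 0.2347 0.2354] t 2.9
```

View pics/s2.png

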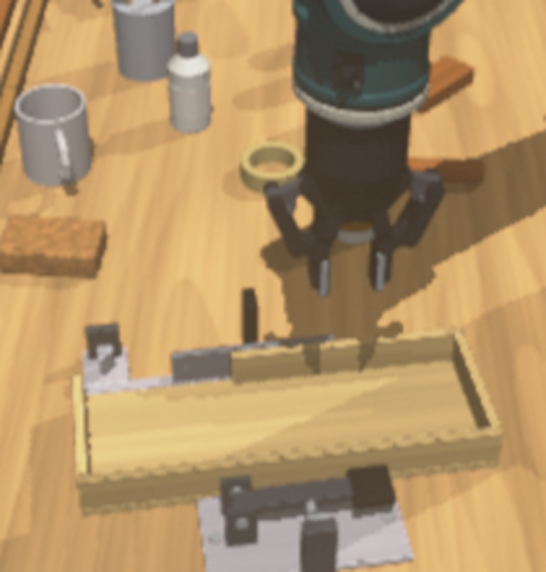

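The lever is level and caught. Next I'll move above jarA and refine its position with the wrist camera.

>>> {"fn": "play_rows", "kwargs": {"series": [[[-26.7, -6.5, -1.5], [0, 0, 0], 8.5], [[-26.7, -6.5, -1.5], [0, 0, 0], 8.5], [[-26.7, -6.5, -1.5], [0, 0, 0], 8.5], [[-26.7, -6.5, -1.5], [0, 0, 0], 8.5], [[-26.7, -6.5, -1.5], [0, 0, 0], 8.5], [[-26.7, -6.5, -1.5], [0, 0, 0], 8.5], [[-26.7, -6.5, -1.5], [0, 0, 0], 8.5], [[-26.7, -6.5, -1.5], [0, 0, 0], 8.5]]}}

```text
time: 3.62
ee_pos: [0.4467, -0.0432, 0.2496]
eef_rot: [[-0.167, 0.986, 0.001], [0.986, 0.167, -0.001], [-0.001, 0.001, -1.0]]
contact_force: [-0.5, -0.1, 0.3]
grip_width: 0.085
finger_force: 0.0
```

```bash
cat >> h.py <<'E'
def lid(x,y,z,r):
    "refine white/grey top disc near predicted point with wrist cam"
    f,K,R,t,c=cam("wrist");u=proj(K,R,t,[x,y,z]);h=cv2.cvtColor(f,cv2.COLOR_RGB2HSV)
    m=((h[...,1]<45)&(h[...,2]>120)).astype(np.uint8)
    n,l,st,ce=cv2.connectedComponentsWithStats(m)
    print("pred",u.round(),[(st[i].tolist(),ce[i].round()) for i in range(1,n) if st[i][4]>150])
    save(f,"last.png");return f,K,R,t
E
python3 - <<'E'
from h import *
lid(.4478,-.0394,.084,.024)
go(.4478,-.0394,.104)
E
```

```text
pred [322. 190.] [([289, 152, 66, 68, 3344], array([322., 186.])), ([268, 250, 54, 13, 151], array([292., 256.]))]
shift cm [ 0.11  0.08 14.54] rot [ 0.001  0.    -0.   ] J7 17.9 yaw 9.8 p [ 0.4471 -0.0406  0.2494] t 3.6667
```

View pics/last.png

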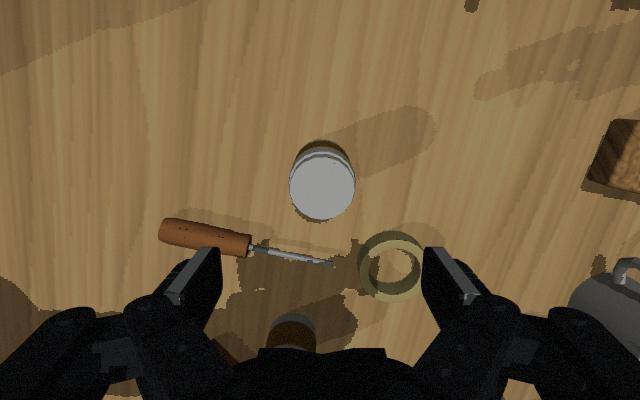

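The lid centre is (322,187), within 2 mm of the prediction. I'll descend and grip.

>>> {"fn": "play_rows", "kwargs": {"series": [[[0.2, 0.1, 4], [0, 0, 0], 8.5], [[0.3, 0.1, 8], [0, 0, 0], 8.5], [[0.3, 0.1, 11.5], [0, 0, 0], 8.5], [[0.3, 0.1, 14], [0, 0, 0], 8.5], [[0.3, 0.1, 14.5], [0, 0, 0], 8.5], [[0.3, 0.1, 14.5], [0, 0, 0], 4.5], [[0.3, 0.1, 14.5], [0, 0, 0], 4.5], [[0.3, 0.1, 14.5], [0, 0, 0], 4.5], [[0.3, 0.1, 14.5], [0, 0, 0], 4.5], [[0.3, 0.1, 14.5], [0, 0, 0], 4.5]]}}

```text
time: 4.5
ee_pos: [0.4485, -0.0347, 0.1057]
eef_rot: [[-0.174, 0.985, 0.003], [0.985, 0.174, 0.001], [0.0, 0.003, -1.0]]
contact_force: [-1.8, -1.3, 8.7]
grip_width: 0.0507
finger_force: 60.9
```

```bash
python3 - <<'E'
from h import *
s=sense();print(s["grip_width"],s["finger_force"],s["contact_force"],s["joint_positions"].round(1))
z=s["ee_pos"][2];go(*car(-.1,0),z+.06,10);go(*car(-.1,0),z+.008,10)
E
```

```text
0.050703302558227345 60.86906433105469 [-1.76981674 -1.27740002  8.7475008 ] [-19.1  26.4  23.1 125.4 -19.7  31.4  28.8]
shift cm [25.91  1.87 -5.99] rot [ 0.003 -0.     0.001] J7 28.8 yaw 10.0 p [ 0.4485 -0.0347  0.1057] t 4.5
shift cm [25.9   1.85 -0.79] rot [ 0.003 -0.     0.001] J7 28.8 yaw 10.0 p [ 0.4485 -0.0347  0.1057] t 4.5
```

>>> {"fn": "play_rows", "kwargs": {"series": [[[0, 0, -3], [0, 0, 0], 4.5], [[1, 0, -6.5], [0, 0, 0], 4.5], [[4, 1, -7], [0, 0, 0], 4.5], [[8, 1.9, -7], [0, 0, 0], 4.5], [[12, 1.9, -7], [0, 0, 0], 4.5], [[16, 1.9, -7], [0, 0, 0], 4.5], [[20, 1.9, -7], [0, 0, 0], 4.5], [[24, 1.9, -7], [0, 0, 0], 4.5], [[25.9, 1.9, -7], [0, 0, 0], 4.5], [[25.9, 1.9, -7], [0, 0, 0], 4.5]]}}

```text
time: 5.33
ee_pos: [0.4203, 0.2284, 0.1755]
eef_rot: [[-0.18, 0.984, 0.002], [0.984, 0.18, 0.003], [0.002, 0.002, -1.0]]
contact_force: [-0.4, 0.3, -1.1]
grip_width: 0.0513
finger_force: 63.2
```

```bash
python3 - <<'E'
from h import *
s=sense();print(s["grip_width"],s["contact_force"])
go(*car(-.1,0),.1137,10)
f,*_=cam("side");save(cv2.resize(f[140:360,230:440],None,fx=2.6,fy=2.6,interpolation=2),"s3.png")
E
```

```text
0.05127379114882333 [-0.44500452  0.29832776 -1.06125611]
shift cm [-0.51  0.02  6.17] rot [ 0.002 -0.002  0.007] J7 -10.6 yaw 10.4 p [0.4203 0.2284 0.1755] t 5.3333
```

View pics/s3.png

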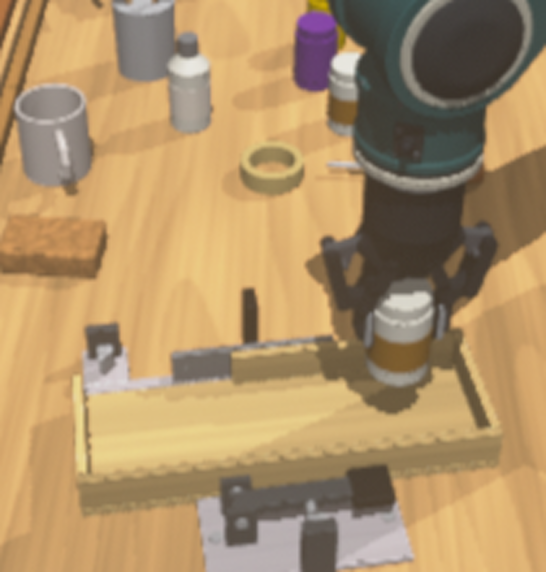

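The jar is held upright over the carrier's near half. I'll lower it.

>>> {"fn": "play_rows", "kwargs": {"series": [[[-0.4, 0, 2], [0, 0, 0], 4.5], [[-0.4, 0, 4], [0, 0, 0], 4.5], [[-0.4, 0, 5.2], [0, 0, 0], 4.5], [[-0.4, 0, 5.7], [0, 0, 0], 4.5], [[-0.4, 0, 6], [0, 0, 0], 4.5], [[-0.4, 0, 6.1], [0, 0, 0], 4.5], [[-0.4, 0, 6.2], [0, 0, 0], 4.5], [[-0.4, 0, 6.2], [0, 0, 0], 4.5]]}}

```text
time: 6.05
ee_pos: [0.4224, 0.2189, 0.1137]
eef_rot: [[-0.173, 0.985, 0.0], [0.985, 0.173, 0.001], [0.001, 0.0, -1.0]]
contact_force: [-9.0, -6.7, 25.9]
grip_width: 0.0507
finger_force: 66.4
```

>>> {"fn": "play_rows", "kwargs": {"series": [[[0, 0, -0.1], [0, 0, 0], 4.5], [[0, 0, -0.1], [0, 0, 0], 6], [[0, 0, -0.1], [0, 0, 0], 7.5], [[0, 0, -0.1], [0, 0, 0], 8], [[0, 0, -0.1], [0, 0, 0], 8], [[0, 0, -3], [0, 0, 0], 8], [[0, 0, -7], [0, 0, 0], 8], [[0, 0, -11], [0, 0, 0], 8.5], [[-4, 0, -14], [0, 0, 0], 8.5], [[-8, 0, -14], [0, 0, 0], 8.5]]}}

```text
time: 6.88
ee_pos: [0.4361, 0.1475, 0.2555]
eef_rot: [[-0.179, 0.984, 0.005], [0.984, 0.179, 0.004], [0.003, 0.006, -1.0]]
contact_force: [1.7, -0.1, 0.6]
grip_width: 0.085
finger_force: 0.0
```

```bash
python3 - <<'E'
from h import *
go(.4467,-.2289,.25,10)
E
```

```text
shift cm [-37.22  -5.69   0.41] rot [ 0.006 -0.003  0.005] J7 -5.3 yaw 10.3 p [0.4361 0.1475 0.2555] t 6.8833
```

>>> {"fn": "play_rows", "kwargs": {"series": [[[-37.2, -5.7, 0.4], [0, 0, 0], 8.5], [[-37.2, -5.7, 0.4], [0, 0, 0], 8.5], [[-37.2, -5.7, 0.4], [0, 0, 0], 8.5], [[-37.2, -5.7, 0.4], [0, 0, 0], 8.5], [[-37.2, -5.7, 0.4], [0, 0, 0], 8.5], [[-37.2, -5.7, 0.4], [0, 0, 0], 8.5], [[-37.2, -5.7, 0.4], [0, 0, 0], 8.5], [[-37.2, -5.7, 0.4], [0, 0, 0], 8.5], [[-37.2, -5.7, 0.4], [0, 0, 0], 8.5], [[-37.2, -5.7, 0.4], [0, 0, 0], 8.5]]}}

```text
time: 7.72
ee_pos: [0.4422, -0.2378, 0.2479]
eef_rot: [[-0.166, 0.986, 0.001], [0.986, 0.166, -0.003], [-0.003, 0.0, -1.0]]
contact_force: [-1.0, -0.0, -0.8]
grip_width: 0.0845
finger_force: 0.0
```

```bash
python3 - <<'E'
from h import *
f,K,R,t=lid(.4467,-.2289,.084,.024)
for C in (cam("scene"),):
    save(C[0],"sc3.png");h=cv2.cvtColor(C[0],cv2.COLOR_RGB2HSV);print(proj(*C[1:4],[*car(-.1,0),.092]).round())
go(.4467,-.2289,.104,10)
E
```

```text
pred [328. 184.] [([280, 32, 100, 31, 535], array([332.,  47.])), ([295, 147, 67, 69, 3475], array([328., 182.])), ([539, 191, 65, 55, 1860], array([566., 214.])), ([622, 341, 18, 19, 162], array([632., 348.]))]
[311. 102.]
shift cm [ 0.27  0.44 14.32] rot [-0.001  0.001 -0.003] J7 48.3 yaw 9.8 p [ 0.443  -0.2322  0.2472] t 7.8167
```

View pics/sc3.png

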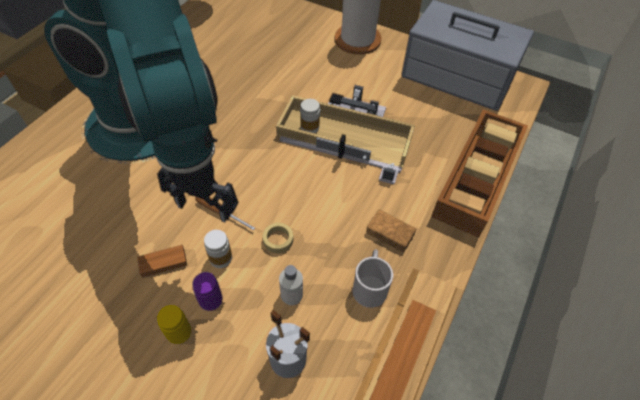

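JarA stands in the carrier, with its lid at (310,104). JarB is where predicted, so I'll grip it.

>>> {"fn": "play_rows", "kwargs": {"series": [[[0.3, 0.4, 4], [0, 0, 0], 8.5], [[0.4, 0.4, 8], [0, 0, 0], 8.5], [[0.4, 0.4, 11.5], [0, 0, 0], 8.5], [[0.4, 0.4, 13.8], [0, 0, 0], 8.5], [[0.4, 0.4, 14.3], [0, 0, 0], 8.5], [[0.4, 0.4, 14.3], [0, 0, 0], 4.5], [[0.4, 0.4, 14.3], [0, 0, 0], 4.5], [[0.4, 0.4, 14.3], [0, 0, 0], 4.5], [[0.4, 0.4, 14.3], [0, 0, 0], 4.5], [[0.4, 0.4, 14.3], [0, 0, 0], 4.5]]}}

```text
time: 8.65
ee_pos: [0.4476, -0.2257, 0.1063]
eef_rot: [[-0.175, 0.985, 0.003], [0.985, 0.175, -0.0], [-0.001, 0.003, -1.0]]
contact_force: [-3.6, 1.7, 9.7]
grip_width: 0.0505
finger_force: 60.6
```

```bash
python3 - <<'E'
from h import *
s=sense();z=s["ee_pos"][2];print(s["joint_positions"].round(1));go(*car(0,0),z+.008,10)
E
```

```text
[ -2.4  32.1  31.6 118.6 -28.   36.5  58.3]
shift cm [44.69 15.27 -0.79] rot [0.003 0.001 0.001] J7 58.3 yaw 10.1 p [ 0.4476 -0.2257  0.1063] t 8.65
```

>>> {"fn": "play_rows", "kwargs": {"series": [[[0, 0, -3], [0, 0, 0], 4.5], [[0, 0, -7], [0, 0, 0], 4.5], [[2, 0, -10], [0, 0, 0], 4.5], [[5.5, 1.5, -12], [0, 0, 0], 4.5], [[9, 3, -12], [0, 0, 0], 4.5], [[12.7, 4.5, -12], [0, 0, 0], 4.5], [[16.4, 6, -12], [0, 0, 0], 4.5], [[20, 7.5, -12], [0, 0, 0], 4.5], [[23.5, 9, -12], [0, 0, 0], 4.5], [[27, 10, -12], [0, 0, 0], 4.5]]}}

```text
time: 9.48
ee_pos: [0.4989, 0.06, 0.226]
eef_rot: [[-0.175, 0.985, 0.003], [0.985, 0.175, 0.001], [0.001, 0.003, -1.0]]
contact_force: [1.7, -0.1, -2.7]
grip_width: 0.0506
finger_force: 63.6
```

```bash
python3 - <<'E'
from h import *
go(*car(0,0),.2,10)
E
```

```text
shift cm [17.45  5.23  2.63] rot [ 0.003 -0.001  0.001] J7 13.8 yaw 10.1 p [0.4989 0.06   0.226 ] t 9.4833
```

>>> {"fn": "play_rows", "kwargs": {"series": [[[3.5, 1, 0], [0, 0, 0], 4.5], [[7, 2.2, 0], [0, 0, 0], 4.5], [[10.5, 3.4, 0], [0, 0, 0], 4.5], [[14, 4.5, 0], [0, 0, 0], 4.5], [[16.5, 5.1, 0], [0, 0, 0], 4.5], [[17.4, 5.2, 2], [0, 0, 0], 4.5], [[17.4, 5.2, 4], [0, 0, 0], 4.5], [[17.4, 5.2, 6], [0, 0, 0], 4.5], [[17.4, 5.2, 6], [0, 0, 0], 4.5], [[17.4, 5.2, 6], [0, 0, 0], 4.5]]}}

```text
time: 10.32
ee_pos: [0.5192, 0.2379, 0.1653]
eef_rot: [[-0.174, 0.985, 0.0], [0.985, 0.174, -0.0], [-0.0, -0.0, -1.0]]
contact_force: [0.9, 0.8, -1.4]
grip_width: 0.0509
finger_force: 63.7
```

```bash
python3 - <<'E'
from h import *
go(*car(0,0),.1143,10)
E
```

```text
shift cm [0.29 0.14 5.1 ] rot [-0.  0.  0.] J7 -0.3 yaw 10.0 p [0.5192 0.2379 0.1653] t 10.3167
```

>>> {"fn": "play_rows", "kwargs": {"series": [[[0.2, 0, 2], [0, 0, 0], 4.5], [[0.2, 0, 3.5], [0, 0, 0], 4.5], [[0.2, 0, 4.4], [0, 0, 0], 4.5], [[0.2, 0, 4.8], [0, 0, 0], 4.5], [[0.2, 0, 5], [0, 0, 0], 4.5], [[0.2, 0, 5.1], [0, 0, 0], 4.5], [[0.2, 0, 5.1], [0, 0, 0], 4.5]]}}

```text
time: 10.9
ee_pos: [0.5194, 0.24, 0.1144]
eef_rot: [[-0.174, 0.985, 0.001], [0.985, 0.174, 0.001], [0.0, 0.001, -1.0]]
contact_force: [-0.8, 0.2, -2.0]
grip_width: 0.0508
finger_force: 64.4
```

>>> {"fn": "play_rows", "kwargs": {"series": [[[0, 0, 0.1], [0, 0, 0], 4.5], [[0, 0, 0.15], [0, 0, 0], 4.5], [[0, 0, 0.15], [0, 0, 0], 4.5]]}}

```text
time: 11.15
ee_pos: [0.5195, 0.24, 0.1143]
eef_rot: [[-0.174, 0.985, 0.001], [0.985, 0.174, 0.002], [0.001, 0.001, -1.0]]
contact_force: [-12.3, -5.0, 34.1]
grip_width: 0.0507
finger_force: 68.0
```

>>> {"fn": "play_rows", "kwargs": {"series": [[[0, 0, -0.15], [0, 0, 0], 4.5], [[0, 0, -0.15], [0, 0, 0], 6], [[0, 0, -0.15], [0, 0, 0], 7.5], [[0, 0, -0.15], [0, 0, 0], 8], [[0, 0, -0.15], [0, 0, 0], 8], [[0, 0, -3], [0, 0, 0], 8], [[0, 0, -7], [0, 0, 0], 8], [[0, 0, -11], [0, 0, 0], 8.5], [[-4, 0, -14.5], [0, 0, 0], 8.5], [[-8, 0, -17], [0, 0, 0], 8.5]]}}

```text
time: 11.98
ee_pos: [0.5304, 0.176, 0.2748]
eef_rot: [[-0.178, 0.984, 0.002], [0.984, 0.178, 0.001], [0.001, 0.002, -1.0]]
contact_force: [0.4, -0.8, 0.0]
grip_width: 0.0849
finger_force: 0.0
```

```bash
python3 - <<'E'
from h import *
go(.6312,-.2283,.28,10)
E
```

```text
shift cm [-41.57   2.73  -0.56] rot [ 0.002 -0.001  0.004] J7 1.6 yaw 10.2 p [0.5304 0.176  0.2748] t 11.9833
```

>>> {"fn": "play_rows", "kwargs": {"series": [[[-40.1, 2.7, -0.6], [0, 0, 0], 8.5], [[-40.1, 2.7, -0.6], [0, 0, 0], 8.5], [[-40.1, 2.7, -0.6], [0, 0, 0], 8.5], [[-40.1, 2.7, -0.6], [0, 0, 0], 8.5], [[-40.1, 2.7, -0.6], [0, 0, 0], 8.5], [[-40.1, 2.7, -0.6], [0, 0, 0], 8.5], [[-40.1, 2.7, -0.6], [0, 0, 0], 8.5], [[-40.1, 2.7, -0.6], [0, 0, 0], 8.5], [[-40.1, 2.7, -0.6], [0, 0, 0], 8.5], [[-40.1, 2.7, -0.6], [0, 0, 0], 8.5]]}}

```text
time: 12.82
ee_pos: [0.6265, -0.2196, 0.2785]
eef_rot: [[-0.171, 0.985, -0.0], [0.985, 0.171, -0.001], [-0.001, -0.0, -1.0]]
contact_force: [-0.1, 0.1, 0.6]
grip_width: 0.0848
finger_force: 0.0
```

```bash
python3 - <<'E'
from h import *
f,K,R,t=lid(.6312,-.2283,.116,.012)
go(.6312,-.2283,.12,10)
E
```

```text
pred [324. 208.] [([479, 17, 101, 145, 2224], array([519.,  98.])), ([77, 21, 96, 30, 497], array([127.,  35.])), ([296, 166, 57, 51, 1475], array([323., 185.])), ([349, 304, 65, 58, 1846], array([381., 326.]))]
shift cm [-0.46  0.43 15.86] rot [-0.001  0.004 -0.006] J7 43.2 yaw 9.6 p [ 0.6262 -0.2238  0.2786] t 12.8667
```

View pics/last.png

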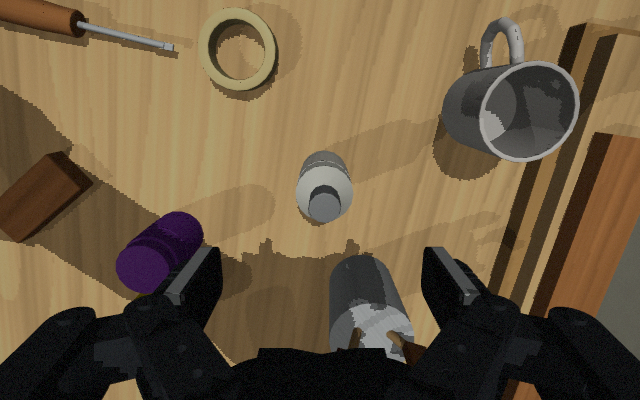

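```bash
python3 - <<'E'
from h import *
f,K,R,t,c=cam("wrist");print("pot",ray(K,R,t,371,332,.095).round(3),"bottle",ray(K,R,t,324,205,.116).round(3))
C=cam("scene");save(cv2.resize(C[0][250:390,220:340],None,fx=4,fy=4,interpolation=2),"p.png")
for p in((277,316),(280,345),(305,333)): print(p,[ray(*C[1:4],*p,z).round(3)[:2] for z in(.13,.17)])
E
```

```text
pot [ 0.693 -0.347  0.095] bottle [ 0.63  -0.23   0.116]
(277, 316) [array([ 0.662, -0.327]), array([ 0.672, -0.34 ])]
(280, 345) [array([ 0.694, -0.369]), array([ 0.703, -0.38 ])]
(305, 333) [array([ 0.722, -0.329]), array([ 0.729, -0.342])]
```

View pics/p.png

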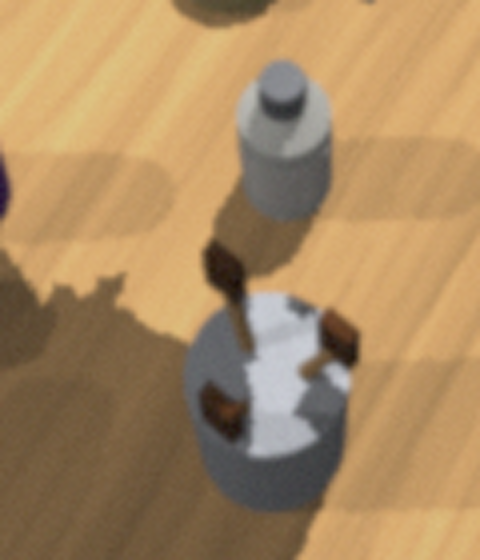

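The cap is at (324,205), 2 mm from the prediction, and the nearest brush is about 110 mm away. I'll grip the bottle.

>>> {"fn": "play_rows", "kwargs": {"series": [[[-0.2, 0.5, 4], [0, 0, 0], 8.5], [[-0.2, 0.5, 8], [0, 0, 0], 8.5], [[-0.2, 0.5, 12], [0, 0, 0], 8.5], [[-0.2, 0.5, 14.8], [0, 0, 0], 8.5], [[-0.2, 0.5, 15.4], [0, 0, 0], 8.5], [[-0.2, 0.5, 15.4], [0, 0, 0], 4.2], [[-0.2, 0.5, 15.4], [0, 0, 0], 4.2], [[-0.2, 0.5, 15.4], [0, 0, 0], 4.2], [[-0.2, 0.5, 15.4], [0, 0, 0], 4.2], [[-0.2, 0.5, 15.4], [0, 0, 0], 4.2]]}}

```text
time: 13.8
ee_pos: [0.6329, -0.2168, 0.1272]
eef_rot: [[-0.174, 0.985, 0.003], [0.985, 0.174, -0.001], [-0.001, 0.003, -1.0]]
contact_force: [-4.2, 0.6, 10.8]
grip_width: 0.0457
finger_force: 59.3
```

```bash
python3 - <<'E'
from h import *
s=sense();z=s["ee_pos"][2];go(*car(.1,0),z+.12,10)
E
```

```text
shift cm [ 47.03   6.89 -12.04] rot [0.003 0.001 0.   ] J7 47.3 yaw 10.0 p [ 0.6329 -0.2168  0.1272] t 13.8
```

The TCP is about 12 mm off the bottle axis, so I'll open, shift and regrip.

>>> {"fn": "play_rows", "kwargs": {"series": [[[0, 0, 0], [0, 0, 0], 8.5], [[0, 0, 0], [0, 0, 0], 8.5], [[0, 0, 0], [0, 0, 0], 8.5], [[0, 0, 0], [0, 0, 0], 8.5]]}}

```text
time: 14.13
ee_pos: [0.6323, -0.2163, 0.125]
eef_rot: [[-0.174, 0.985, 0.001], [0.985, 0.174, -0.0], [-0.0, 0.001, -1.0]]
contact_force: [-0.6, 0.3, -0.6]
grip_width: 0.085
finger_force: 0.0
```

```bash
python3 - <<'E'
from fit import *
go(.631,-.2295,.125,10)
for n,C in(("sc",A),("sd",B)):
    print(proj(*C[1:4],[.631,-.2295,.116]).round(1))
o=np.zeros((480,800,3),np.uint8);o[:,:400]=cv2.resize(A[0][240:360,240:340],(400,480));o[:,400:]=cv2.resize(B[0][120:240,252:352],(400,480));save(o,"b.png")
E
```

```text
shift cm [-1.28 -0.34 -0.03] rot [0.    0.    0.001] J7 47.3 yaw 10.0 p [ 0.6321 -0.2163  0.1247] t 14.2333
[290.1 270.1]
[302.2 154.1]
```

View pics/b.png

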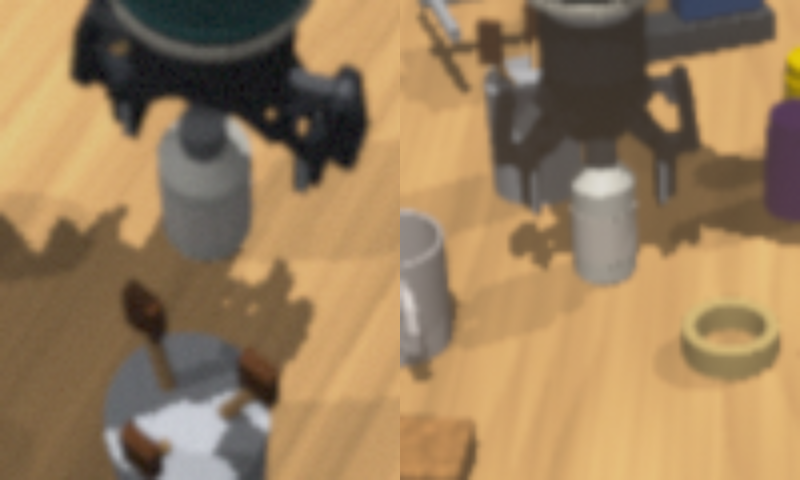

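The bottle is still upright in place, with its base near (291,304) in the scene view. I'll shift and regrip.

>>> {"fn": "play_rows", "kwargs": {"series": [[[-0.7, -0.1, 0], [0, 0, 0], 8.5], [[-1.3, -0.2, 0], [0, 0, 0], 8.5], [[-1.3, -0.2, 0], [0, 0, 0], 8.5], [[-1.3, -0.2, 0], [0, 0, 0], 4.2], [[-1.3, -0.2, 0], [0, 0, 0], 4.2], [[-1.3, -0.2, 0], [0, 0, 0], 4.2], [[-1.3, -0.2, 0], [0, 0, 0], 4.2], [[-1.3, -0.2, 0], [0, 0, 0], 4.2]]}}

```text
time: 14.9
ee_pos: [0.6324, -0.2294, 0.1247]
eef_rot: [[-0.174, 0.985, 0.0], [0.985, 0.174, -0.0], [-0.0, 0.0, -1.0]]
contact_force: [-2.4, 0.4, 5.5]
grip_width: 0.0465
finger_force: 61.2
```

```bash
python3 - <<'E'
from h import *
s=sense();z=s["ee_pos"][2];go(*car(.1,0),z+.12,10)
E
```

```text
shift cm [ 48.28   7.13 -12.  ] rot [0.    0.    0.001] J7 48.3 yaw 10.0 p [ 0.6324 -0.2294  0.1247] t 14.9
```

>>> {"fn": "play_rows", "kwargs": {"series": [[[0, 0, -3], [0, 0, 0], 4.2], [[0, 0, -7], [0, 0, 0], 4.2], [[2, 0, -10.5], [0, 0, 0], 4.2], [[5.5, 1, -12], [0, 0, 0], 4.2], [[9.4, 2, -12], [0, 0, 0], 4.2], [[13.3, 3, -12], [0, 0, 0], 4.2], [[17.2, 4, -12], [0, 0, 0], 4.2], [[21, 5, -12], [0, 0, 0], 4.2], [[25, 5.5, -12], [0, 0, 0], 4.2], [[28, 6, -12], [0, 0, 0], 4.2]]}}

```text
time: 15.73
ee_pos: [0.6421, 0.0608, 0.2441]
eef_rot: [[-0.177, 0.984, -0.001], [0.984, 0.177, 0.001], [0.001, -0.0, -1.0]]
contact_force: [-0.1, 0.8, -1.4]
grip_width: 0.0464
finger_force: 62.5
```

>>> {"fn": "play_rows", "kwargs": {"series": [[[3.5, 0.2, 0], [0, 0, 0], 4.2], [[7, 0.5, 0], [0, 0, 0], 4.2], [[11, 0.8, 0], [0, 0, 0], 4.2], [[15, 1.1, 0], [0, 0, 0], 4.2], [[18.5, 1.1, 0], [0, 0, 0], 4.2], [[20.3, 1.1, 0], [0, 0, 0], 4.2], [[20.3, 1.1, 2], [0, 0, 0], 4.2], [[20.3, 1.1, 4], [0, 0, 0], 4.2], [[20.3, 1.1, 6], [0, 0, 0], 4.2], [[20.3, 1.1, 6], [0, 0, 0], 4.2]]}}

```text
time: 16.57
ee_pos: [0.6163, 0.2584, 0.1805]
eef_rot: [[-0.175, 0.985, -0.005], [0.985, 0.175, -0.002], [-0.002, -0.005, -1.0]]
contact_force: [-0.6, 0.5, -2.0]
grip_width: 0.0467
finger_force: 62.5
```

```bash
python3 - <<'E'
from h import *
go(*car(.1,0),.1325,10)
E
```

```text
shift cm [-0.03  0.24  4.8 ] rot [-0.005  0.002  0.001] J7 2.8 yaw 10.1 p [0.6163 0.2584 0.1805] t 16.5667
```

>>> {"fn": "play_rows", "kwargs": {"series": [[[0, 0, 1.5], [0, 0, 0], 4.2], [[0, 0, 3], [0, 0, 0], 4.2], [[0, 0, 3.8], [0, 0, 0], 4.2], [[0, 0, 4.2], [0, 0, 0], 4.2], [[0, 0, 4.5], [0, 0, 0], 4.2], [[0, 0, 4.5], [0, 0, 0], 4.2]]}}

```text
time: 17.07
ee_pos: [0.6182, 0.2584, 0.1392]
eef_rot: [[-0.174, 0.985, -0.0], [0.985, 0.174, -0.0], [-0.0, -0.0, -1.0]]
contact_force: [0.7, 0.3, -2.0]
grip_width: 0.0464
finger_force: 62.5
```

>>> {"fn": "play_rows", "kwargs": {"series": [[[0, 0, 0.3], [0, 0, 0], 4.2], [[0, 0, 0.5], [0, 0, 0], 4.2], [[0, 0, 0.6], [0, 0, 0], 4.2], [[0, 0, 0.65], [0, 0, 0], 4.2], [[0, 0, 0.65], [0, 0, 0], 4.2]]}}

```text
time: 17.48
ee_pos: [0.6182, 0.2585, 0.133]
eef_rot: [[-0.174, 0.985, 0.0], [0.985, 0.174, -0.0], [-0.0, 0.0, -1.0]]
contact_force: [0.4, -0.3, -2.4]
grip_width: 0.0463
finger_force: 62.5
```

>>> {"fn": "play_rows", "kwargs": {"series": [[[0, 0, 0.08], [0, 0, 0], 4.2], [[0, 0, 0.08], [0, 0, 0], 4.2]]}}

```text
time: 17.65
ee_pos: [0.6183, 0.2585, 0.1327]
eef_rot: [[-0.174, 0.985, 0.0], [0.985, 0.174, 0.0], [0.0, 0.0, -1.0]]
contact_force: [-2.8, 0.1, 5.5]
grip_width: 0.0463
finger_force: 63.3
```

>>> {"fn": "play_rows", "kwargs": {"series": [[[0, 0, 0], [0, 0, 0], 6], [[0, 0, 0], [0, 0, 0], 7.5], [[0, 0, 0], [0, 0, 0], 8.4], [[0, 0, 0], [0, 0, 0], 8.4], [[0, 0, -2], [0, 0, 0], 8.4], [[0, 0, -5], [0, 0, 0], 8.4], [[0, 0, -9], [0, 0, 0], 8.4], [[0, 0, -12], [0, 0, 0], 8.4], [[-4, -4, -12], [0, 0, 0], 0], [[-7, -7, -12], [0, 0, 0], 0]]}}

```text
time: 18.48
ee_pos: [0.5707, 0.1907, 0.2536]
eef_rot: [[-0.177, 0.984, 0.003], [0.984, 0.177, 0.001], [0.0, 0.004, -1.0]]
contact_force: [1.7, -1.9, -0.8]
grip_width: 0.062
finger_force: 0.0
```

```bash
python3 - <<'E'
from fit import *
p=tri((343.6,135),(325.7,251.4));c,s=np.cos(Q[2]),np.sin(Q[2]);d=p[:2]-Q[:2];print("tab",c*d[0]+s*d[1],-s*d[0]+c*d[1])
for x in(-.1,0):print([proj(*C[1:4],[*car(x,0),.092]).round() for C in(A,B)])
print([proj(*C[1:4],[*car(.1,0),.124]).round() for C in(A,B)])
go(*car(-.05,-.084),.25,10)
o=np.zeros((560,800,3),np.uint8);o[:,:400]=cv2.resize(A[0][60:200,270:430],(400,560));o[:,400:]=cv2.resize(B[0][200:340,250:430],(400,560));save(o,"fin.png")
E
```

```text
tab 0.01400384520220906 -0.08291168312737286
[array([311., 102.]), array([383., 273.])]
[array([348., 112.]), array([337., 277.])]
[array([388., 112.]), array([289., 271.])]
shift cm [-2.06 -8.72  0.26] rot [-0.002  0.    -0.005] J7 4.9 yaw 9.7 p [0.5679 0.1846 0.2524] t 18.5833
```

View pics/fin.png

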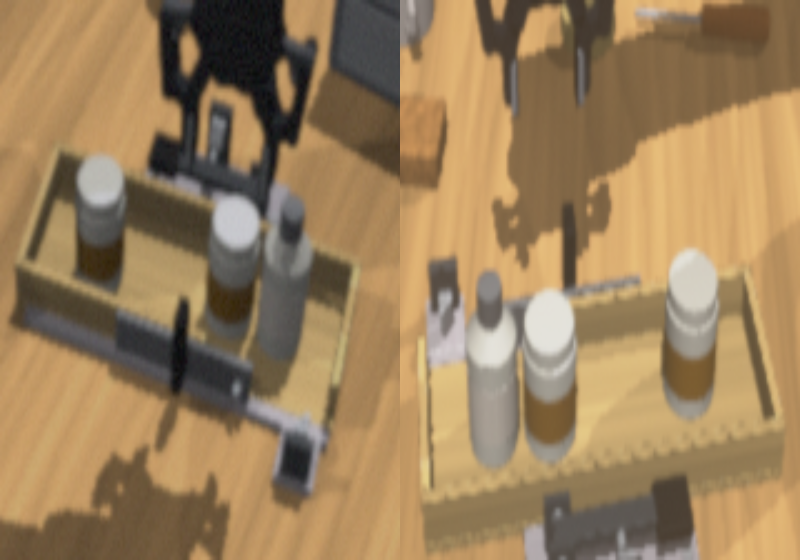

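All three stand upright in the carrier. The middle jar's lid, at scene (364,113) and side (317,279), has been knocked along +x. I'll check its numbers.

```bash
python3 - <<'E'
from fit import *
c,s=np.cos(Q[2]),np.sin(Q[2])
for a,b in(((310,104.5),(381.3,269)),((364.4,113),(317,279)),((386.4,113),(290,272.5))):
    p=tri(a,b);d=p[:2]-Q[:2];print((c*d[0]+s*d[1]).round(4),(-s*d[0]+c*d[1]).round(4),p[2].round(4))
go(*car(-.05,-.084),.25,10);go(*car(-.05,-.084),.123,10);print(sense()["grip_width"])
E
```

```text
-0.098 -0.0101 0.0936
0.0431 0.004 0.0974
0.0984 -0.0005 0.1196
shift cm [-2.48 -9.04  0.26] rot [ 0.001 -0.001 -0.001] J7 4.8 yaw 10.0 p [0.5702 0.1896 0.2527] t 18.6833
shift cm [-2.49 -9.05 12.96] rot [ 0.001 -0.001 -0.001] J7 4.8 yaw 10.0 p [0.5702 0.1896 0.2527] t 18.6833
0.03163080017498725
```

>>> {"fn": "play_rows", "kwargs": {"series": [[[-2.5, -4, 0], [0, 0, 0], 0], [[-2.5, -8, 0], [0, 0, 0], 0], [[-2.5, -9, 0], [0, 0, 0], 0], [[-2.5, -9, 3.5], [0, 0, 0], 0], [[-2.5, -9, 7.5], [0, 0, 0], 0], [[-2.5, -9, 11], [0, 0, 0], 0], [[-2.5, -9, 13], [0, 0, 0], 0], [[-2.5, -9, 13], [0, 0, 0], 0], [[-2.5, -9, 13], [0, 0, 0], 0]]}}

```text
time: 19.43
ee_pos: [0.4865, 0.1501, 0.1219]
eef_rot: [[-0.174, 0.985, -0.001], [0.985, 0.174, -0.001], [-0.001, -0.001, -1.0]]
contact_force: [-0.1, -0.1, 1.1]
grip_width: 0.0004
finger_force: 0.0
```

```bash
python3 - <<'E'
from h import *
go(*car(-.01,-.084),.123,10);go(*car(.0915,-.084),.123,10);s=sense();print(s["grip_width"],s["contact_force"])
E
```

```text
shift cm [-0.03  3.88 -0.11] rot [-0.001  0.001  0.001] J7 11.9 yaw 10.0 p [0.4865 0.1501 0.1219] t 19.4333
shift cm [-0.04 14.03 -0.13] rot [-0.001  0.001  0.001] J7 11.9 yaw 10.0 p [0.4865 0.1501 0.1219] t 19.4333
0.00042731662011600744 [-0.07286021 -0.08126738  1.13104562]
```

>>> {"fn": "play_rows", "kwargs": {"series": [[[0, 2, 0], [0, 0, 0], 0], [[0, 4, 0], [0, 0, 0], 0], [[0, 5.5, 0], [0, 0, 0], 0], [[0, 7, 0], [0, 0, 0], 0], [[0, 8.2, 0], [0, 0, 0], 0], [[0, 9.4, 0], [0, 0, 0], 0], [[0, 10.2, 0], [0, 0, 0], 0], [[0, 11, 0], [0, 0, 0], 0], [[0, 11.2, 0], [0, 0, 0], 0], [[0, 11.2, 0], [0, 0, 0], 0]]}}

```text
time: 20.27
ee_pos: [0.5971, 0.1704, 0.124]
eef_rot: [[-0.175, 0.985, 0.001], [0.985, 0.175, 0.001], [0.001, 0.001, -1.0]]
contact_force: [-2.8, 1.7, 0.3]
grip_width: -0.0002
finger_force: 1.3
```

>>> {"fn": "play_rows", "kwargs": {"series": [[[0, 0.4, 0], [0, 0, 0], 0], [[0, 0.8, 0], [0, 0, 0], 0], [[0, 1.2, 0], [0, 0, 0], 0], [[0, 1.5, 0], [0, 0, 0], 0], [[0, 1.7, 0], [0, 0, 0], 0], [[0, 1.7, 0], [0, 0, 0], 0]]}}

```text
time: 20.77
ee_pos: [0.6101, 0.1723, 0.1235]
eef_rot: [[-0.174, 0.985, -0.009], [0.985, 0.174, 0.0], [0.002, -0.009, -1.0]]
contact_force: [-46.1, -5.4, 38.0]
grip_width: -0.0001
finger_force: 23.8
```

The push stopped solid at 46 N, so the gate is at its stop. I'll back off and check.

>>> {"fn": "play_rows", "kwargs": {"series": [[[0, 0.5, 0], [0, 0, 0], 0], [[0, -1, 0], [0, 0, 0], 0], [[0, -3, 0], [0, 0, 0], 0], [[0, -4, -3], [0, 0, 0], 0], [[0, -4, -7], [0, 0, 0], 0], [[-4, -4, -11], [0, 0, 0], 0], [[-8, -6, -15], [0, 0, 0], 0], [[-12, -8, -16], [0, 0, 0], 0], [[-16, -10, -16], [0, 0, 0], 0], [[-18, -11, -16], [0, 0, 0], 0]]}}

```text
time: 21.6
ee_pos: [0.5408, -0.0107, 0.2832]
eef_rot: [[-0.175, 0.985, 0.004], [0.985, 0.175, 0.001], [-0.0, 0.004, -1.0]]
contact_force: [0.4, -1.0, 0.1]
grip_width: -0.0
finger_force: 0.0
```

```bash
python3 - <<'E'
from fit import *
def loc(p): c,s=np.cos(Q[2]),np.sin(Q[2]);d=p[:2]-Q[:2];return np.array([c*d[0]+s*d[1],-s*d[0]+c*d[1],p[2]]).round(4)
# black tab: dark blob around expected top (home: local x .0975,y -.083)
for C,n in((A,"scene"),(B,"side")):
    e=[proj(*C[1:4],[*car(x,-.083),.09]).round() for x in(.0975,.08)];m=(C[0].max(2)<45).astype(np.uint8)
    k,_,st,ce=cv2.connectedComponentsWithStats(m);u=e[0]
    print(n,"home,short",e,[(st[i].tolist(),ce[i].round(1)) for i in range(1,k) if st[i][4]>12 and np.hypot(*(ce[i]-u))<35])
    hs=cv2.cvtColor(C[0],cv2.COLOR_RGB2HSV);m=((hs[...,1]<45)&(hs[...,2]>110)).astype(np.uint8);k,_,st,ce=cv2.connectedComponentsWithStats(m)
    print([(st[i].tolist(),ce[i].round(1)) for i in range(1,k) if st[i][4]>60 and np.hypot(*(ce[i]-proj(*C[1:4],[*car(0,0),.09])))<75])
s=sense();print(s["ee_pos"],s["contact_force"])
E
```

```text
scene home,short [array([376., 145.]), array([369., 143.])] [([370, 144, 8, 22, 107], array([373.3, 155.4])), ([383, 171, 10, 9, 60], array([387.9, 175.2]))]
[([376, 105, 19, 25, 252], array([383.8, 118.2])), ([354, 108, 20, 15, 241], array([363.8, 115.2]))]
side home,short [array([288., 256.]), array([296., 255.])] []
[([370, 263, 23, 26, 490], array([381.1, 275.6])), ([285, 267, 10, 9, 67], array([289.6, 271.3])), ([260, 272, 69, 45, 1445], array([299. , 290.2])), ([306, 331, 83, 34, 1459], array([344.2, 348.4]))]
[ 0.53972262 -0.01577667  0.28337673] [ 1.2467453  0.4895124 -0.721628 ]
```

```bash
python3 - <<'E'
from h import *
def loc(p): c,s=np.cos(Q[2]),np.sin(Q[2]);d=p[:2]-Q[:2];return np.array([c*d[0]+s*d[1],-s*d[0]+c*d[1],p[2]]).round(4)
A=cam("scene");B=cam("side")
f0=cv2.cvtColor(cv2.imread("pics/scene0.png"),cv2.COLOR_BGR2RGB)
for f in(f0,A[0]):
    k,_,st,ce=cv2.connectedComponentsWithStats((f[110:190,320:400].max(2)<45).astype(np.uint8))
    for i in range(1,k):
        if st[i][4]>50: print(ce[i]+[320,110],loc(ray(*A[1:4],*(ce[i]+[320,110]),.052)),st[i])
g=B[0].max(2)
b=proj(*B[1:4],[*car(.0975,-.083),.075]);print(b);u,v=b.round().astype(int);
for r in range(v-10,v+11,4):print(r,g[r,u-14:u+15])
E
```

```text
[341.72033898 147.69491525] [ 0.014  -0.0876  0.052 ] [ 18  26  11  22 118]
[387.87878788 175.03030303] [ 0.1447 -0.1339  0.052 ] [63 61 11  9 66]
[324.025   123.98125] [-0.054  -0.0242  0.052 ] [  0   0  13  28 160]
[373.55555556 155.09259259] [ 0.0957 -0.0841  0.052 ] [ 50  34   8  22 108]
[388.03389831 175.11864407] [ 0.1452 -0.134   0.052 ] [63 62 10  8 59]
[288.83800303 261.09529713]
251 [210 207 208 212 214 213 210 207 205 203 204 207 206 203 206 210 215 217
 220 221 220 216 215 216 216 213 211 213 215]
255 [209 207 210 214 214 211 209 204 197 199 202 170 119  95  92  92 128 199
 219 218 215 214 215 217 217 213 212 215 217]
259 [207 209 213 214 213 210 207 200 197 203 204 167 111  81  79  79  96 175
 210 214 213 216 218 218 215 213 214 217 218]
263 [196 210 214 213 210 208 202 197 199 207 208 200 139  85  75  76  82 125
 188 210 215 216 218 217 215 213 215 218 218]
267 [126 192 212 211 209 205 197 197 204 208 207 200 152 115 112 112 112 119
 177 208 216 218 218 216 213 215 218 218 217]
271 [ 99 158 197 209 207 198 194 201 202 171 143 136 136 136 136 136 136 136
 136 138 157 203 216 215 213 216 218 218 217]
```

```bash
python3 -c "
from rig import *
print(hand_in())"
```

```text
the job is handed in; nothing more can be done
None
```

I handed the job in after 21.6 s of robot time. The lever is down and caught, both jars and the one bottle stand upright in the carrier, and the gate was pushed to its stop. The gate catch I inferred from the 46 N stop force and the tab position, and `hand_in()` gave no verdict.

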